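Shut the tray flap and draw the rod sensor out of its case

TASK

In the open instrument case, swing the tray flap that leans over the opening shut and press it down until it clicks home in its catch. Then take the long steel rod sensor out of the well below: it is longer than the opening and tucked under the deck at both ends, so slide it to one side, tilt it and draw it out slantwise. Finish holding it still and level over the opening, about a hand's breadth clear of the deck, with the flap still shut and the other things left where they are; do not put it down.

Things in the scene. Friction and masses are not known exactly. Their poses are not given: they have to be found in the camera images.
- case: Black instrument case with aluminium edges, fixed to the table, lid taken off. Origin on the table under the middle of the opening; own y runs along the case, own x across it, away from the robot. Spans x -70 to +180, y -210 to +210 mm. On top a plywood deck 6 mm thick, its top 66 mm above the table. Beside the opening (x +62 to +154) is a shallow tray that the flap covers
- well (a point): Middle of the floor of the well under the opening, where the rod lies; 12 mm above the table, axes as the case's. The well has x -57 to +57 and y -198 to +198 mm, so it runs on for 118 mm under the deck beyond both short edges of the opening, with 48 mm of height between its floor and the deck's underside
- opening (a point): Middle of the one rectangular opening in the deck, at the height of the deck's top, 66 mm above the table; axes as the case's. The opening spans x -55 to +55 and y -80 to +80 mm
- rod: Steel rod sensor, about 0.3 kg, straight, 260 mm long along its own y, own z up. Origin under its middle, 11 mm below its long axis. Its middle 100 mm (y -50 to +50) is a square bar, 22 x 22 mm, to grip by; beyond that a 16 mm round bar with end caps 22 mm across, 12 mm long. Lies loose on the well's floor, along the case, both ends under the deck
- rod_end_a (a point): Centre of the rod's end face on its own +y side
- rod_end_b (a point): Centre of the rod's end face on its own -y side
- flap (a joint): Angle of the grey flap, rad: 0 shut (flat, level with the deck), 1.57 upright, stop at 2.1; starts at 1.75 to 2.05, leaning over the opening towards the robot. Hinge friction holds it up; below about 0.8 it falls by its weight. A spring ball catch at its free edge stops it at about 0.13; about 6 N of downward push near that edge snaps it past the ball to 0, where it stays
- flap_hinge (a point): Middle of the flap's hinge line, which runs along the case's y at the far long edge of the opening: case x +62, y 0, z 66 mm. Turns with the flap
- flap_edge (a point): Middle of the flap's free edge, on the face that looks up when shut, 90 mm from the hinge line. The flap is 130 mm wide (along the hinge), 6 mm thick. Just beyond this edge, when shut, a steel catch housing, 28 mm wide along the case's y and 10 mm high, stands on the deck at case x +158 to +174 mm
- puck_left: Bystander: aluminium disc sensor, 52 mm across, 28 mm high, on the deck's far left corner; origin under its middle
- puck_right: Bystander: the same, on the deck's far right corner
- connector: Bystander: steel connector, 26 mm across, 67 mm high, upright on the table; origin underneath
- gel: Bystander: white bottle, 48 mm across, 130 mm high; origin underneath
- step_block: Bystander: stepped steel block, 90 x 30 x 39 mm; origin underneath
- screwdriver: Bystander: screwdriver lying on the table
- tape: Bystander: roll of tape, 80 mm across, 20 mm high; origin underneath

How it is judged:
By the outcome, as a careful person would: the job done as asked, in the order asked, and still so for the second after the job is handed in, while the arm keeps its last pose, push and grip.
It also fails if it takes over 62 s, if anything falls off the work surface, if the arm or the gripper's body presses on something with over 40 N, if the wrist force passes 120 N, or if a joint passes its speed limit or range.

ROBOT

A 6-joint arm with a two-finger parallel gripper is mounted at the origin on the work surface. World frame = base frame: x ahead of the robot, y to its left, z up, the work surface at z = 0. Lengths are in m, angles in rad, forces in N, time in s.
With the tool pointing down it reaches from about 0.325 to 0.85 m from the base axis. Payload 4.4 kg.
Tool frame: the origin (TCP) lies between the finger pads; the fingertips stand 8 mm ahead of it and the grasp point (between the pads) lies 11 mm behind it; z points along the fingers, x is the direction in which the jaws open and shut, and the axes are right-handed (so a half turn about z gives the same grasp; the last joint's range is limited). The gripper opens to 94 mm and grips with 3 to 60 N. Pads are 16 mm wide; open, the fingers measure 119 mm over their backs; the gripper's body (75 mm by 177 mm) begins 78 mm behind the grasp point.
Start: joints at [-1.312, 0.207, 1.542, -0, 1.393, -0.15], TCP at [0.229, -0.528, 0.213] pointing down, gripper open.
Joint ranges: [-2.73, 2.73], [-0.86, 2.22], [0.23, 2.46], [-1.11, 4.25], [0.08, 2.63], [-2.82, 2.82]. Speed limits (rad/s): [2.79, 2.79, 3.14, 3.14, 3.14, 3.14].

INTERFACE

Orientations are given as [roll, pitch, yaw] about the fixed x, y, z axes, in that order (R = Rz(yaw) Ry(pitch) Rx(roll)).
In Python, from bench import readout, camera, camera_model, order gives the robot as it stands.
- The arm moves only by the tool servo_tool, never from a script. Its argument "increments" is a list of rows, each a list of 3 entries, a list of its own where there are three numbers: the turn, a rotation vector about the tool's x, y, z in rad, then the shift along the tool's x, y, z in cm, then the closure, from 0 (fully open) to 1 (shut). A call has 1 to 20 rows; each row is the pose to reach, as a shift and turn from the pose commanded when the call began, along the tool's axes at that moment; what a row does not reach only later rows make up. A row lasts 1/10 s, in which the tool goes at most 50 mm and 8.59 degrees, less where a joint would pass 70% of its speed; a pose out of reach is approached as far as the arm can. A call with a gripper value outside its range is refused whole. The fingers move at their own pace and stop on an object; the grip force is fixed at half the most. Time passes only in rows, so rows that repeat a pose let the fingers close. It gives the time, the measured TCP pose, the force and the opening at its end, in the units of the state.
- readout.read_state(): the state, without advancing time (a new reading comes with each control period).
- camera(name): name is "scene" or "top"; returns the picture (420x560x3 uint8, red, green, blue); there is no depth.
- camera_model(name): a dict with "fx", "fy", "cx", "cy" (pixels), "distortion" ([k1, k2, p1, p2, k3] as OpenCV has them; the pictures are not rectified), "eye" and "attitude" of the camera in the world. Camera axes: x right, y down, z forward; pixel columns grow to the right and rows downward; lengths in m; the calibration is good to about 2 mm. A picture is of the moment at which its call begins. camera_model takes no time and is no camera call.
- order.finish_job(): hands the job in, once; it reports no verdict.
The state is a dict: "t": time; "joint_pos": joint angles; "joint_vel": joint speeds; "joint_efforts": joint torques, N m; "ee_pos": TCP position; "ee_rot": TCP orientation; "wrist_force": force on the tool from outside, world axes, zero at the start; "ft_torque": the same for the moment, N m; "gripper_width": finger opening in m.
Only numpy, scipy, OpenCV 4.12 (cv2) and the standard library are available. Lean on these libraries where they do the work, as an engineer would, in place of code of your own. Each camera call takes 0.05 s, during which the arm holds its last target.

## Working session

There is one attempt and no reset: what is moved stays moved. The work goes in short steps, Python scripts to look and compute and a tool call to move; the robot and the scene stay as the last step left them, time stands still between calls to the robot, and variables do not carry over. Pictures are saved under pics/ and viewed, and the job is handed in when it is done.

Besides the shell and the picture viewer there is one more tool, called after ">>>" in YAML: its name, and indented under it one key for each argument. servo_tool: Moves the arm, as the interface text tells. Its arguments: {"type":"object","properties":{"increments":{"type":"array"}},"required":["increments"]}

```bash
mkdir -p pics; ls
python3 - <<'E'
from bench import readout, camera, camera_model, order
import cv2
for n in("scene","top"):
    im=camera(n); cv2.imwrite(f"pics/{n}0.png",im[:,:,::-1]); print(n,camera_model(n))
print(readout.read_state())
E
```

```text
pics
scene {'fx': 440.7704572620071, 'fy': 440.7704572620071, 'cx': 277.6443520052567, 'cy': 210.99126891684523, 'distortion': array([-0.01232032,  0.        ,  0.        ,  0.        ,  0.        ]), 'eye': array([0.98632288, 0.8369091 , 1.06103123]), 'attitude': array([-2.37275354e+00,  2.00713927e-03,  2.64037498e+00])}
top {'fx': 493.5273976496146, 'fy': 493.5273976496146, 'cx': 287.34183926667913, 'cy': 210.44320487634508, 'distortion': array([-0.0312544,  0.       ,  0.       ,  0.       ,  0.       ]), 'eye': array([0.38962892, 0.0113909 , 1.4676254 ]), 'attitude': array([-3.05524476, -0.01850155, -1.59509165])}
{'t': 0.1, 'joint_pos': array([-1.31249057e+00,  2.07365314e-01,  1.54276023e+00, -3.50764239e-05,
        1.39348997e+00, -1.50501566e-01]), 'joint_vel': array([-0.00078366, -0.0017464 , -0.00314677,  0.00135257, -0.00150375,
        0.00116827]), 'joint_efforts': array([ 1.49701445e-04, -3.71862745e+01, -2.82292289e+01,  7.00910389e-02,
        3.10852204e-02, -6.37813787e-05]), 'ee_pos': array([ 0.22837079, -0.52695116,  0.21241369]), 'ee_rot': array([-3.14132348e+00,  2.00516495e-03, -1.16198251e+00]), 'wrist_force': array([-0.71431596, -0.65407334, -0.2963604 ]), 'ft_torque': array([ 0.02876286, -0.01405154, -0.02836092]), 'gripper_width': 0.0939675167938143}
```

View pics/scene0.png

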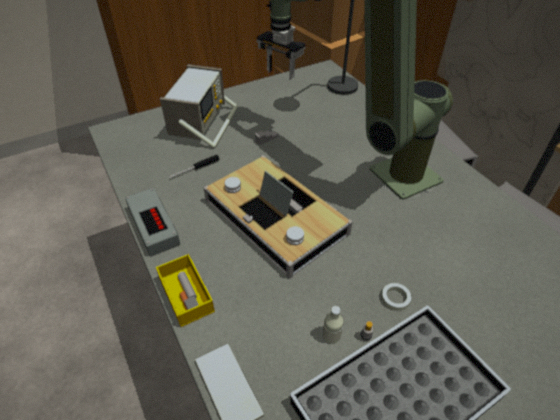

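View pics/top0.png

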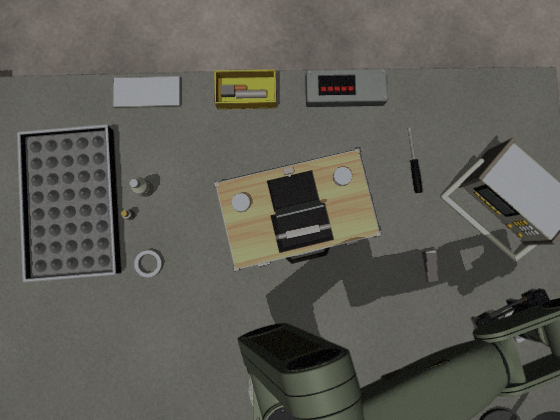

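The case is in the top view with deck corners near (217,184), (359,150), (380,235), (235,270). The flap leans over the opening, and the rod's square bar is at about (303,231). I'll zoom in and measure.

```bash
cat > h.py <<'E'
import numpy as np, cv2
from scipy.spatial.transform import Rotation as Rn
from bench import readout, camera, camera_model, order
def K(m): return np.array([[m['fx'],0,m['cx']],[0,m['fy'],m['cy']],[0,0,1]])
def ray(n,uv):
    m=camera_model(n); p=cv2.undistortPoints(np.array(uv,float).reshape(-1,1,2),K(m),m['distortion'])[:,0]
    d=np.c_[p,np.ones(len(p))]@Rn.from_euler('xyz',m['attitude']).as_matrix().T
    return m['eye'],d
def plane(n,uv,z):
    e,d=ray(n,uv); return e+d*((z-e[2])/d[:,2])[:,None]
def proj(n,P):
    m=camera_model(n); R=Rn.from_euler('xyz',m['attitude']).as_matrix().T
    return cv2.projectPoints(np.array(P,float).reshape(-1,1,3),cv2.Rodrigues(R)[0],-R@m['eye'],K(m),m['distortion'])[0][:,0]
def tri(uv1,uv2,a="top",b="scene"):
    e1,d1=ray(a,[uv1]);e2,d2=ray(b,[uv2]);d1=d1[0];d2=d2[0]
    A=np.c_[d1,-d2];s=np.linalg.lstsq(A,e2-e1,rcond=None)[0]
    p,q=e1+s[0]*d1,e2+s[1]*d2; return (p+q)/2,np.linalg.norm(p-q)
def crop(n,x0,y0,w,h,s,name,im=None):
    im=camera(n) if im is None else im
    cv2.imwrite(f"pics/{name}.png",cv2.resize(im[y0:y0+h,x0:x0+w,::-1],None,fx=s,fy=s,interpolation=cv2.INTER_CUBIC))
E
python3 - <<'E'
from h import *
print(plane("top",[(217,184),(359,150),(380,235),(235,270)],.066))
crop("top",205,140,190,140,4,"t1",cv2.imread("pics/top0.png")[:,:,::-1])
crop("scene",195,150,165,130,4,"s1",cv2.imread("pics/scene0.png")[:,:,::-1])
E
```

```text
[[ 0.59073559  0.18175454  0.066     ]
 [ 0.68106418 -0.22902782  0.066     ]
 [ 0.43403401 -0.28002973  0.066     ]
 [ 0.34522768  0.13411648  0.066     ]]
```

View pics/t1.png

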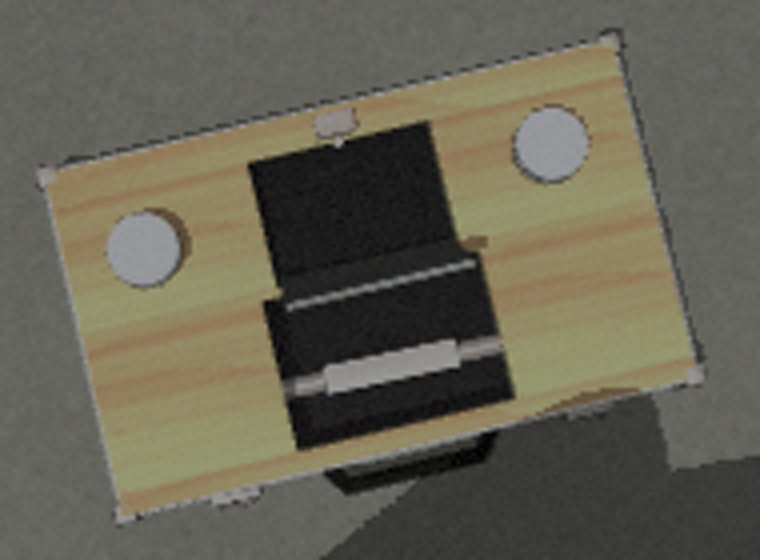

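View pics/s1.png

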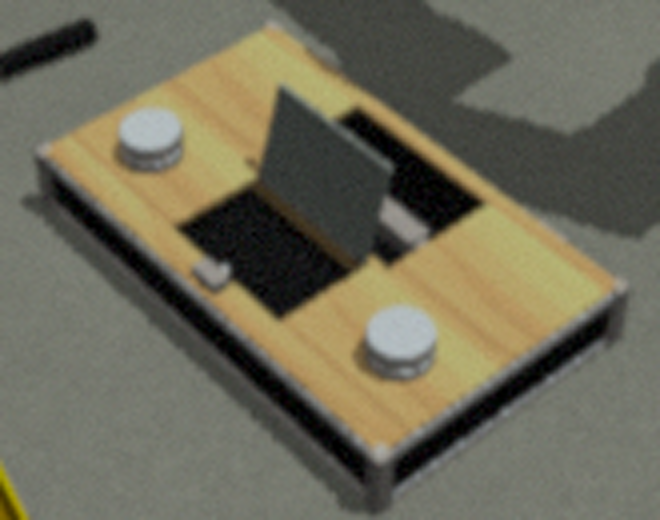

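```bash
cat >> h.py <<'E'
def uc(p,x0,y0,s=4): return (np.array(p,float)+.5)/s-.5+np.array([x0,y0])
def fitpose(P,W): # planar: local xy -> world xy
    P=np.array(P);W=np.array(W)[:,:2];p=P-P.mean(0);w=W-W.mean(0)
    a=np.arctan2((p[:,0]*w[:,1]-p[:,1]*w[:,0]).sum(),(p*w).sum())
    R=np.array([[np.cos(a),-np.sin(a)],[np.sin(a),np.cos(a)]]);t=W.mean(0)-R@P.mean(0)
    return a,t,np.linalg.norm(P@R.T+t-W,axis=1)
E
python3 - <<'E'
from h import *
C=np.array([(.18,.21),(.18,-.21),(-.07,-.21),(-.07,.21)])
T=uc([(44,175),(613,40),(697,375),(123,517)],205,140)
S=uc([(380,454),(42,150),(270,26),(625,288)],195,150)
for n,u in(("top",T),("scene",S)):
    W=plane(n,u,.066); a,t,r=fitpose(C,W); print(n,a,t,r*1000)
To=uc([(297,449),(514,397),(250,163),(431,123)],205,140)
print(fitpose([(-.055,.08),(-.055,-.08),(.154,.065),(.154,-.065)],plane("top",To,.066)))
W=np.r_[plane("top",T,.066),plane("scene",S,.066)]; a,t,r=fitpose(np.r_[C,C],W); print("both",a,t,r*1000)
R=np.array([[np.cos(a),-np.sin(a)],[np.sin(a),np.cos(a)]])
loc=lambda p:((p[:,:2]-t)@R)
# rod bar corners, top at z=.034
B=uc([(323,369),(326,391),(455,340),(460,363)],205,140)
print("rod bar case xy mm",loc(plane("top",B,.034))*1000)
Ed=uc([(288,86),(391,168)],195,150); Et=uc([(475,263),(288,306)],205,140)
for i in (0,1):
    p,g=tri(Et[i],Ed[i]); print("flapedge",loc(p[None])*1000,p[2],g)
E
```

```text
top 0.214149854573141 [ 0.46174407 -0.05771838] [0.38691423 1.13397442 1.11827599 0.53931708]
scene 0.21433263267377037 [ 0.46404206 -0.05363978] [2.71551136 1.25516068 2.80434195 3.30544234]
(np.float64(0.2029008065039489), array([ 0.46195596, -0.05753864]), array([0.00128899, 0.00243578, 0.00201228, 0.00264285]))
both 0.21424118912847642 [ 0.46289306 -0.05567908] [2.60810456 3.40996189 1.29022732 2.2069091  0.45696545 1.72598662
 4.2555764  5.33198995]
rod bar case xy mm [[ -2.37824747  46.33205242]
 [-18.40648214  47.98348801]
 [ -4.50226896 -52.07681771]
 [-21.61958196 -51.57276412]]
flapedge [[ 36.26246372 -64.86918113]] 0.14784514289199285 0.006255817341404801
flapedge [[39.09905192 62.50548759]] 0.15079013127050261 0.001458376380067314
```

```bash
cat >> h.py <<'E'
A=0.214; T0=np.array([.4622,-.0568])
Rc=Rn.from_euler('z',A)
def c2w(p): p=np.array(p,float); return Rc.apply(p)+np.r_[T0,0]
def w2c(p): return Rc.inv().apply(np.array(p)-np.r_[T0,0])
def Rt(phi=0,yaw=0): # tilt: rotation about case x by phi, tool pointing down
    return Rc*Rn.from_euler('z',yaw)*Rn.from_euler('x',phi)*Rn.from_euler('x',np.pi)
def row(p,R,st=None):
    "case-frame TCP target (m) -> rotvec, shift cm from the measured pose"
    s=st or readout.read_state(); R0=Rn.from_euler('xyz',s['ee_rot'])
    return np.round((R0.inv()*R).as_rotvec(),4),np.round(R0.inv().apply(c2w(p)-s['ee_pos'])*100,2)
def where():
    s=readout.read_state(); R=Rc.inv()*Rn.from_euler('xyz',s['ee_rot'])
    print("t",round(s['t'],2),"case",np.round(w2c(s['ee_pos'])*1000,1),"tilt/yaw",np.round((R*Rt().inv()*Rc).as_rotvec(),3),"F",np.round(s['wrist_force'],1),"T",np.round(s['ft_torque'],2),"w",round(s['gripper_width'],4),"q",np.round(s['joint_pos'],2))
E
python3 - <<'E'
from h import *
print(row([.0,0,.21],Rt())); where()
E
```

```text
(array([-0.0016,  0.0015, -1.376 ]), array([-33.84, -40.15,   0.32]))
t 0.1 case [-328.3 -409.8  212.4] tilt/yaw [ 2.000e-03  1.000e-03 -1.376e+00] F [-0.7 -0.7 -0.3] T [ 0.03 -0.01 -0.03] w 0.094 q [-1.31  0.21  1.54 -0.    1.39 -0.15]
```

>>> servo_tool:
  increments:
    - [[0,0,-1.376],[-33.8,-40.1,0.3],1]
    - [[0,0,-1.376],[-33.8,-40.1,0.3],1]
    - [[0,0,-1.376],[-33.8,-40.1,0.3],1]
    - [[0,0,-1.376],[-33.8,-40.1,0.3],1]
    - [[0,0,-1.376],[-33.8,-40.1,0.3],1]
    - [[0,0,-1.376],[-33.8,-40.1,0.3],1]
    - [[0,0,-1.376],[-33.8,-40.1,0.3],1]
    - [[0,0,-1.376],[-33.8,-40.1,0.3],1]
    - [[0,0,-1.376],[-33.8,-40.1,0.3],1]
    - [[0,0,-1.376],[-33.8,-40.1,0.3],1]
    - [[0,0,-1.376],[-33.8,-40.1,0.3],1]
    - [[0,0,-1.376],[-33.8,-40.1,0.3],1]
    - [[0,0,-1.376],[-33.8,-40.1,0.3],1]
    - [[0,0,-1.376],[-33.8,-40.1,0.3],1]

```text
t: 1.5
ee_pos: [0.4616, -0.0591, 0.2102]
ee_rot: [3.141, 0.001, 0.213]
wrist_force: [0.5, -0.1, -0.2]
gripper_width: 0.0004
```

Run:
```python
from h import *
where(); 
print(row([.0,0,.125],Rt()))
crop("top",205,140,190,140,4,"t2"); crop("scene",195,70,165,210,3,"s2")
```

```text
t 1.5 case [ -1.1  -2.1 210.2] tilt/yaw [-0.     0.001 -0.001] F [ 0.5 -0.1 -0.2] T [ 0.01 -0.1   0.03] w 0.0004 q [-0.31 -0.03  1.8  -0.    1.37 -0.53]
(array([ 0.0001,  0.0009, -0.0013]), array([ 0.12, -0.21,  8.51]))
```

View pics/s2.png

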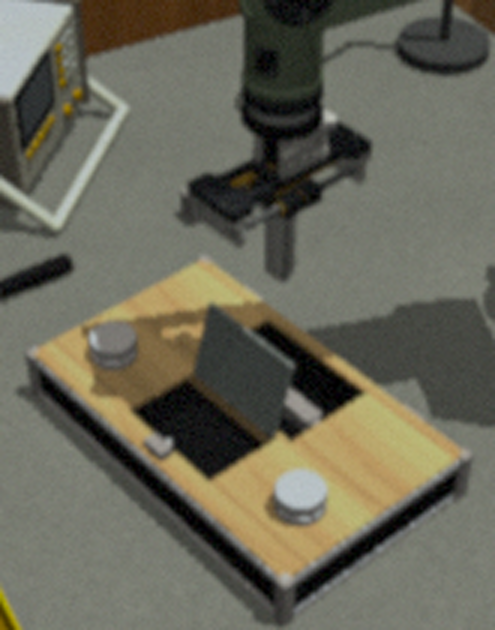

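>>> servo_tool:
  increments:
    - [[0,0,0],[0.1,-0.2,2],1]
    - [[0,0,0],[0.1,-0.2,5],1]
    - [[0,0,0],[0.1,-0.2,8],1]
    - [[0,0,0],[0.1,-0.2,8.5],1]
    - [[0,0,0],[1.5,-0.2,8.3],1]
    - [[0,0,0],[2.5,-0.2,8.0],1]
    - [[0,0,0],[3.5,-0.2,7.5],1]
    - [[0,0,0],[4.3,-0.2,7.1],1]
    - [[0,0,0],[5.1,-0.2,6.8],1]
    - [[0,0,0],[6.3,-0.2,6.9],1]
    - [[0,0,0],[7.5,-0.2,7.3],1]
    - [[0,0,0],[8.4,-0.2,7.8],1]
    - [[0,0,0],[9.3,-0.2,8.3],1]
    - [[0,0,0],[10,-0.2,9],1]
    - [[0,0,0],[10.6,-0.2,9.8],1]
    - [[0,0,0],[11.2,-0.2,10.2],1]
    - [[0,0,0],[11.8,-0.2,10.6],1]
    - [[0,0,0],[11.8,-0.2,10.6],1]

```text
t: 3.4
ee_pos: [0.5772, -0.0309, 0.1037]
ee_rot: [-3.141, 0.001, 0.214]
wrist_force: [0.3, 0.0, -0.2]
gripper_width: 0.0006
```

Run:
```python
from h import *
where(); 
crop("scene",195,70,165,210,3,"s3")
print(row([.138,0,.095],Rt()))
```

```text
t 3.4 case [117.9   0.9 103.7] tilt/yaw [0.    0.001 0.   ] F [ 0.3  0.  -0.2] T [-0.06 -0.1  -0.02] w 0.0006 q [-0.2   0.32  1.63  0.    1.18 -0.42]
(array([-0.0002,  0.0006,  0.0002]), array([2.03, 0.08, 0.91]))
```

View pics/s3.png

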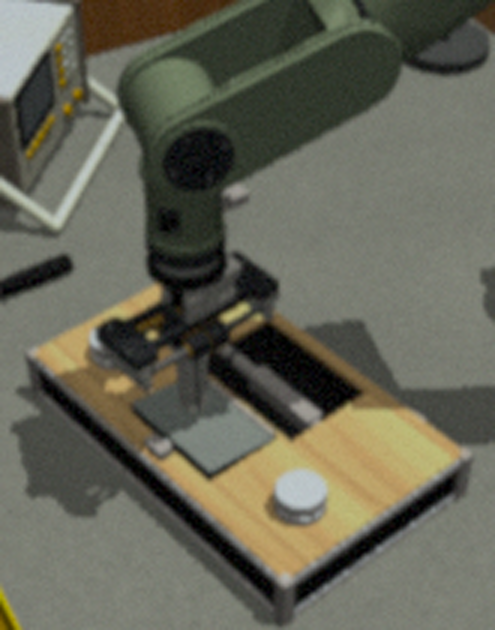

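>>> servo_tool:
  increments:
    - [[0,0,0],[1.0,0,0],1]
    - [[0,0,0],[1.8,0,0.5],1]
    - [[0,0,0],[1.8,0,1],1]
    - [[0,0,0],[1.8,0,1.4],1]
    - [[0,0,0],[1.8,0,1.8],1]
    - [[0,0,0],[1.8,0,2.0],1]
    - [[0,0,0],[1.8,0,2.2],1]
    - [[0,0,0],[1.8,0,2.4],1]
    - [[0,0,0],[1.8,0,2.6],1]
    - [[0,0,0],[1.8,0,2.6],1]

```text
t: 4.45
ee_pos: [0.5946, -0.0272, 0.0788]
ee_rot: [3.141, -0.0, 0.214]
wrist_force: [0.2, -0.8, 0.6]
gripper_width: 0.0003
```

Run:
```python
from h import *
where()
```

```text
t 4.45 case [135.7   0.8  78.8] tilt/yaw [-0. -0.  0.] F [ 0.2 -0.8  0.6] T [-0.01 -0.07  0.01] w 0.0003 q [-0.19  0.39  1.61  0.    1.15 -0.41]
```

>>> servo_tool:
  increments:
    - [[0,0,0],[0,0,0.15],1]
    - [[0,0,0],[0,0,0.3],1]
    - [[0,0,0],[0,0,0.45],1]
    - [[0,0,0],[0,0,0.45],1]

```text
t: 4.85
ee_pos: [0.5946, -0.0273, 0.0742]
ee_rot: [-3.142, 0.0, 0.214]
wrist_force: [-0.9, -0.3, 4.2]
gripper_width: 0.0004
```

Run:
```python
from h import *
where()
```

```text
t 4.85 case [135.6   0.7  74.2] tilt/yaw [ 0.  0. -0.] F [-0.9 -0.3  4.2] T [ 0.    0.19 -0.  ] w 0.0004 q [-0.19  0.39  1.61 -0.    1.14 -0.41]
```

>>> servo_tool:
  increments:
    - [[0,0,0],[0,0,0.1],1]
    - [[0,0,0],[0,0,0.2],1]
    - [[0,0,0],[0,0,0.2],1]

```text
t: 5.15
ee_pos: [0.5947, -0.0274, 0.074]
ee_rot: [3.141, 0.0, 0.214]
wrist_force: [-5.1, 0.6, 11.7]
gripper_width: 0.0006
```

Run:
```python
from h import *
where()
```

```text
t 5.15 case [135.7   0.6  74. ] tilt/yaw [-0.  0.  0.] F [-5.1  0.6 11.7] T [0.08 0.99 0.  ] w 0.0006 q [-0.19  0.39  1.61 -0.    1.14 -0.41]
```

Stiff at deck level under 12 N, so the flap is shut. I'll rise, open the jaws partway and move towards the opening, then re-check the flap and re-measure the rod.

>>> servo_tool:
  increments:
    - [[0,0,0],[0,0,-1],1]
    - [[0,0,0],[0,0,-4],1]
    - [[0,0,0],[0,0,-9],0.55]
    - [[0,0,0],[-4,0,-14],0.55]
    - [[0,0,0],[-9,0,-18],0.55]
    - [[0,0,0],[-14,0,-22],0.55]
    - [[0,0,0],[-19,0,-22],0.55]
    - [[0,0,0],[-23,0,-22],0.55]
    - [[0,0,0],[-23,0,-22],0.55]
    - [[0,0,0],[-23,0,-22],0.55]

```text
t: 6.15
ee_pos: [0.3684, -0.0766, 0.2928]
ee_rot: [3.139, -0.002, 0.212]
wrist_force: [0.8, 0.5, 0.9]
gripper_width: 0.0422
```

Run:
```python
from h import *
where()
crop("scene",195,130,165,150,4,"s4")
crop("top",205,140,190,140,4,"t4")
```

```text
t 6.15 case [-95.9   0.6 292.8] tilt/yaw [-0.002 -0.002 -0.002] F [0.8 0.5 0.9] T [-0.06 -0.07  0.09] w 0.0422 q [-0.44 -0.3   1.86 -0.    1.57 -0.65]
```

View pics/s4.png

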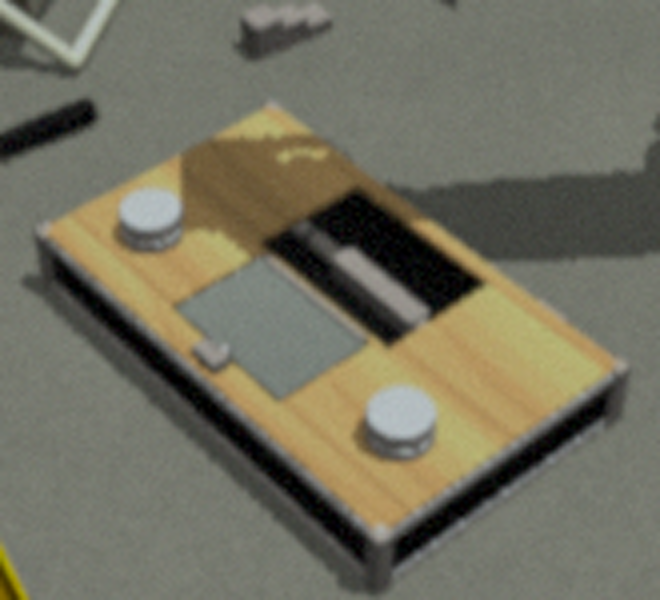

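View pics/t4.png

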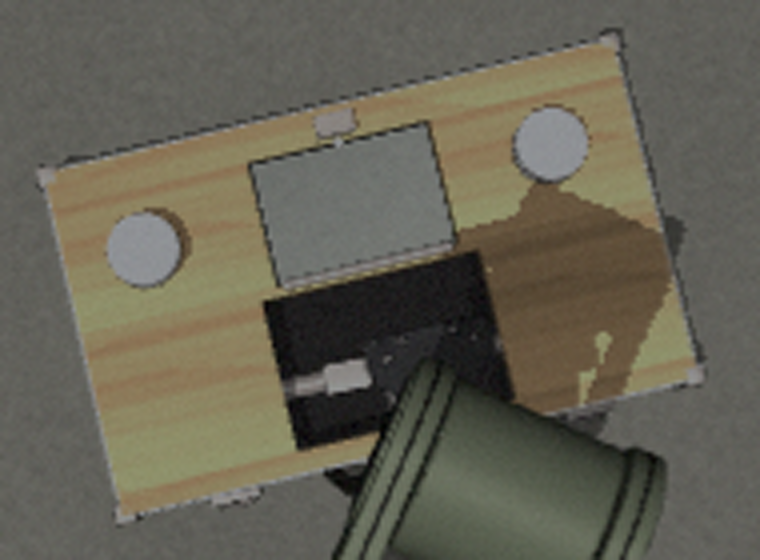

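The flap lies flat in both views, against the catch at about (335,122) in the top crop. The rod hasn't moved. Next I'll refine the opening and rod positions.

Run:
```python
from h import *
P=[(.055,.08),(.055,-.08),(-.055,-.08),(-.055,.08)]
To=plane("top",uc([(264,301),(478,252),(514,397),(298,450)],205,140),.066)
So=plane("scene",uc([(386,345),(262,240),(357,187),(484,283)],195,130),.066)
for W in(To,So): a,t,r=fitpose(P,W);print(a,t,r*1000); print(w2c(W)*1000)
# rod bar centreline ends of top face (z .034)
B=plane("top",uc([(324.5,380),(457.5,351.5)],205,140),.034); print(w2c(B)*1000)
# scene: bar top face: corners
S=plane("scene",uc([(430,307),(410,325),(338,254),(357,245)],195,130),.034); print(w2c(S)*1000)
```

```text
0.2086481776176332 [ 0.46195207 -0.05745044] [1.84869084 2.26703526 2.11086142 1.18286865]
[[ 54.22011501  77.46807673  66.        ]
 [ 52.50224956 -79.36329583  66.        ]
 [-53.99949343 -79.19846641  66.        ]
 [-54.24451008  78.76190452  66.        ]]
0.20219991254247083 [ 0.46302368 -0.05606151] [3.43516309 4.14291406 4.94059249 3.50590482]
[[ 54.48299587  77.45302636  66.        ]
 [ 51.4712311  -77.94886977  66.        ]
 [-51.12528927 -75.70635891  66.        ]
 [-50.98205506  78.38907025  66.        ]]
[[ -9.49196946  48.10378143  34.        ]
 [-12.13700025 -50.87956785  34.        ]]
[[-22.26039333  47.37776174  34.        ]
 [  4.00411596  51.68591703  34.        ]
 [ -6.81847963 -49.47662945  34.        ]
 [-26.22610029 -47.21279817  34.        ]]
```

Run:
```python
from h import *
print(row([-.011,-.003,.12],Rt(0,-.027))); print(row([-.011,-.003,.024],Rt(0,-.027)))
```

```text
(array([ 0.0008, -0.0019,  0.026 ]), array([ 8.26,  0.33, 17.24]))
(array([ 0.0008, -0.0019,  0.026 ]), array([ 8.24,  0.32, 26.84]))
```

>>> servo_tool:
  increments:
    - [[0,0,0.026],[4,0.3,5],0.55]
    - [[0,0,0.026],[8.2,0.3,8],0.55]
    - [[0,0,0.026],[8.2,0.3,12],0.55]
    - [[0,0,0.026],[8.2,0.3,16],0.55]
    - [[0,0,0.026],[8.2,0.3,17.2],0.55]
    - [[0,0,0.026],[8.2,0.3,17.2],0.55]
    - [[0,0,0.026],[8.2,0.3,17.2],0.55]

```text
t: 6.95
ee_pos: [0.4522, -0.0619, 0.1212]
ee_rot: [3.141, -0.002, 0.188]
wrist_force: [-0.2, 0.4, 0.5]
gripper_width: 0.0423
```

Run:
```python
from h import *
where();print(row([-.011,-.003,.024],Rt(0,-.027)))
crop("scene",195,130,165,150,4,"s5")
crop("top",205,140,190,140,4,"t5")
```

```text
t 6.95 case [-10.9  -2.8 121.2] tilt/yaw [-0.001 -0.002 -0.026] F [-0.2  0.4  0.5] T [-0.05 -0.11 -0.  ] w 0.0423 q [-0.33  0.05  1.92  0.    1.17 -0.51]
(array([ 0.001 , -0.0019,  0.0013]), array([-0.03,  0.01,  9.72]))
```

View pics/s5.png

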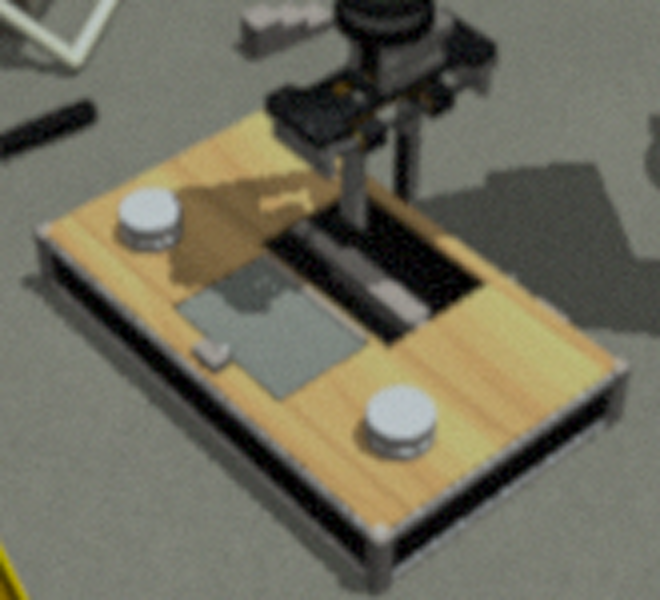

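View pics/t5.png

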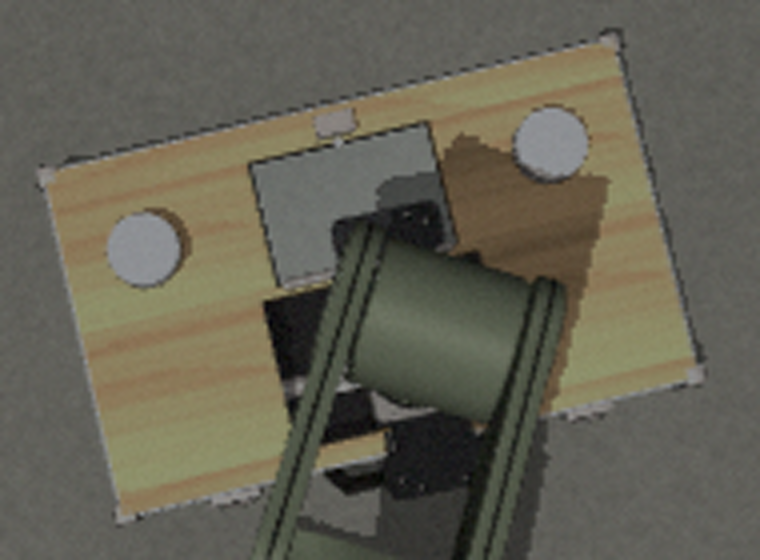

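>>> servo_tool:
  increments:
    - [[0,0,0],[0,0,2],0.55]
    - [[0,0,0],[0,0,4.5],0.55]
    - [[0,0,0],[0,0,6.5],0.55]
    - [[0,0,0],[0,0,8],0.55]
    - [[0,0,0],[0,0,9],0.55]
    - [[0,0,0],[0,0,9.4],0.55]
    - [[0,0,0],[0,0,9.4],0.55]

```text
t: 7.75
ee_pos: [0.4513, -0.0619, 0.0266]
ee_rot: [3.141, -0.001, 0.188]
wrist_force: [-0.3, 0.3, -0.1]
gripper_width: 0.0423
```

Run:
```python
from h import *
where()
```

```text
t 7.75 case [-11.7  -2.7  26.6] tilt/yaw [-0.001 -0.001 -0.026] F [-0.3  0.3 -0.1] T [-0.04 -0.11 -0.  ] w 0.0423 q [-0.33  0.21  1.98  0.    0.95 -0.51]
```

No contact. A few mm lower, then close.

>>> servo_tool:
  increments:
    - [[0,0,0],[0,0,0.2],0.55]
    - [[0,0,0],[0,0,0.3],0.55]
    - [[0,0,0],[0,0,0.3],1]
    - [[0,0,0],[0,0,0.3],1]
    - [[0,0,0],[0,0,0.3],1]
    - [[0,0,0],[0,0,0.3],1]
    - [[0,0,0],[0,0,0.3],1]
    - [[0,0,0],[0,0,0.3],1]

```text
t: 8.55
ee_pos: [0.4512, -0.0617, 0.0232]
ee_rot: [3.141, -0.001, 0.188]
wrist_force: [1.6, -0.6, -0.1]
gripper_width: 0.0216
```

Run:
```python
from h import *
where()
```

```text
t 8.55 case [-11.8  -2.4  23.2] tilt/yaw [-0.    -0.001 -0.026] F [ 1.6 -0.6 -0.1] T [ 0.1  -0.31  0.  ] w 0.0216 q [-0.33  0.22  1.98  0.    0.94 -0.51]
```

```bash
cat > path.py <<'E'
import numpy as np
OFF=.0015*1000
def sd_box(P,c,h): # signed dist to axis box
    q=np.abs(P-c)-h; return np.linalg.norm(np.maximum(q,0),axis=-1)+np.minimum(q.max(-1),0)
# outline samples of rod (caps, round, square) in rod frame y,z
ys=np.r_[np.linspace(-130,130,105)]
def half(y): y=abs(y); return 11 if y<=50 or y>=118 else 8
O=np.array([(y,sg*half(y)) for y in ys for sg in(-1,1)]+[(e,z) for e in(-130,130) for z in np.linspace(-11,11,7)])
F=np.array([(sy*8,z) for sy in(-1,1) for z in np.linspace(-8,66,20)])
Bd=np.array([(y,67) for y in np.linspace(-38,38,20)])
def clr(y,z,phi): # TCP y,z mm; phi>0: -y end up
    c,s=np.cos(phi),np.sin(phi); R=np.array([[c,s],[-s,c]])
    out=[]
    for Q in(O+[OFF,0],np.r_[F,Bd]):
        P=Q@R.T+[y,z]
        d=np.minimum(sd_box(P,np.array([280.,63]),np.array([200.,3])),sd_box(P,np.array([-280.,63]),np.array([200.,3])))
        inw=P[:,1]<60
        d=np.minimum(d,P[:,1]-12)
        d=np.minimum(d,np.where(inw,198-np.abs(P[:,0]),99)); out.append(d.min())
    return out
if __name__=="__main__":
    for y in range(58,-45,-6):
        best=max(((min(clr(y,z,p)),z,p) for z in range(23,130,2) for p in np.arange(0,.75,.02)))
        print(y,np.round(best,2),np.round(clr(y,best[1],best[2]),1))
E
python3 path.py
```

```text
58 [ 52. 129.   0.] [52.  56.8]
52 [ 52. 129.   0.] [52.  58.5]
46 [ 52. 129.   0.] [52.  60.8]
40 [ 52. 129.   0.] [52.  63.6]
34 [ 52. 129.   0.] [52.  66.9]
28 [ 52. 129.   0.] [52.  70.4]
22 [ 52. 129.   0.] [52.  74.3]
16 [ 52. 129.   0.] [52.  78.5]
10 [ 52. 129.   0.] [52.  82.9]
4 [ 52. 129.   0.] [52.  87.5]
-2 [ 52. 129.   0.] [52. 89.]
-8 [ 52. 129.   0.] [52.  84.4]
-14 [ 52. 129.   0.] [52.  79.9]
-20 [ 52. 129.   0.] [52.  75.7]
-26 [ 52. 129.   0.] [52.  71.7]
-32 [ 52. 129.   0.] [52. 68.]
-38 [ 52. 129.   0.] [52.  64.7]
-44 [ 52. 129.   0.] [52.  61.7]
```

```bash
cat > p2.py <<'E'
from path import *
from math import sin,cos
# param by tilt: for each phi, best (y,z) with end a still below deck (axis z<50) and b out/high
for phi in np.arange(0.1,.75,.05):
    r=[]
    for ay in range(70,194,4):
        for az in range(22,60,2):
            y=ay-(130+OFF)*cos(phi); z=az+(130+OFF)*sin(phi)
            r.append((round(min(clr(y,z,phi)),1),round(y),round(z),ay,az))
    r.sort(reverse=True); print(round(phi,2),r[0],[q for q in r if q[3]>180][:1],[q for q in r if 140<q[3]<=150][:1],[q for q in r if 110<q[3]<=120][:1])
E
python3 p2.py
```

```text
0.1 (np.float64(7.1), 55, 43, 186, 30) [(np.float64(7.1), 55, 43, 186, 30)] [(np.float64(-0.9), 19, 37, 150, 24)] [(np.float64(-0.9), -13, 37, 118, 24)]
0.15 (np.float64(4.8), 56, 48, 186, 28) [(np.float64(4.8), 56, 48, 186, 28)] [(np.float64(0.7), 12, 62, 142, 42)] [(np.float64(0.9), -16, 66, 114, 46)]
0.2 (np.float64(8.3), -59, 84, 70, 58) [(np.float64(2.2), 53, 52, 182, 26)] [(np.float64(4.9), 13, 60, 142, 34)] [(np.float64(4.9), -15, 66, 114, 40)]
0.25 (np.float64(8.9), -21, 69, 106, 36) [(np.float64(-0.6), 55, 57, 182, 24)] [(np.float64(5.7), 15, 63, 142, 30)] [(np.float64(8.8), -13, 67, 114, 34)]
0.3 (np.float64(11.0), -28, 73, 98, 34) [(np.float64(-1.8), 64, 69, 190, 30)] [(np.float64(4.4), 16, 67, 142, 28)] [(np.float64(8.7), -12, 71, 114, 32)]
0.35 (np.float64(13.6), -50, 81, 74, 36) [(np.float64(-2.1), 66, 73, 190, 28)] [(np.float64(2.7), 18, 71, 142, 26)] [(np.float64(7.7), -10, 75, 114, 30)]
0.4 (np.float64(13.9), -51, 87, 70, 36) [(np.float64(-1.5), 69, 75, 190, 24)] [(np.float64(1.4), 21, 75, 142, 24)] [(np.float64(6.4), -7, 81, 114, 30)]
0.45 (np.float64(14.1), -48, 93
[... 203 characters left out ...]
(np.float64(-2.6), 35, 119, 150, 56)] [(np.float64(4.3), -1, 89, 114, 26)]
0.55 (np.float64(14.6), -42, 105, 70, 36) [(np.float64(-2.4), 78, 125, 190, 56)] [(np.float64(-2.4), 38, 125, 150, 56)] [(np.float64(3.3), 2, 95, 114, 26)]
0.6 (np.float64(14.5), -39, 110, 70, 36) [(np.float64(-2.5), 81, 130, 190, 56)] [(np.float64(-2.3), 41, 100, 150, 26)] [(np.float64(2.7), 5, 98, 114, 24)]
0.65 (np.float64(14.2), -35, 116, 70, 36) [(np.float64(-2.3), 85, 138, 190, 58)] [(np.float64(-2.3), 45, 138, 150, 58)] [(np.float64(1.2), 9, 102, 114, 22)]
0.7 (np.float64(13.8), -31, 121, 70, 36) [(np.float64(-2.4), 89, 139, 190, 54)] [(np.float64(-2.4), 49, 139, 150, 54)] [(np.float64(-0.3), 13, 107, 114, 22)]
```

```bash
cat > p3.py <<'E'
from path import *
W=[(-2.4,23,0),(-2.4,33,0),(57,36,0),(56,44,.1),(55,48,.15),(53,51,.18),(42,54.5,.195),(28,57.5,.21),(13,61,.22),(-13,67,.25),(-28,73,.3),(-45,80,.33),(-50,100,.33),(-25,140,.1),(-1,171,0)]
for a,b in zip(W,W[1:]):
    a=np.array(a);b=np.array(b)
    C=[clr(*(a+(b-a)*k)) for k in np.linspace(0,1,11)]
    print(a,b,np.round(np.min(C,0),1),round(min(C,key=lambda c:c[0])[0],1))
E
python3 p3.py
```

```text
[-2.4 23.   0. ] [-2.4 33.   0. ] [0. 3.] 0.0
[-2.4 33.   0. ] [57 36  0] [ 9.5 13. ] 9.5
[57 36  0] [56.  44.   0.1] [ 7.4 13.7] 7.4
[56.  44.   0.1] [55.   48.    0.15] [ 4.7 13.7] 4.7
[55.   48.    0.15] [53.   51.    0.18] [ 2.9 14.1] 2.9
[53.   51.    0.18] [42.    54.5    0.195] [-0.1 15.9] -0.1
[42.    54.5    0.195] [28.   57.5   0.21] [ 1.6 27.1] 1.6
[28.   57.5   0.21] [13.   61.    0.22] [ 2.3 36. ] 2.3
[13.   61.    0.22] [-13.    67.     0.25] [ 5.7 39.4] 5.7
[-13.    67.     0.25] [-28.   73.    0.3] [ 8.2 42. ] 8.2
[-28.   73.    0.3] [-45.    80.     0.33] [10.1 26.4] 10.1
[-45.    80.     0.33] [-50.   100.     0.33] [ 0.2 26.4] 0.2
[-50.   100.     0.33] [-2.5e+01  1.4e+02  1.0e-01] [ 0.8 35.2] 0.8
[-2.5e+01  1.4e+02  1.0e-01] [ -1 171   0] [49.9 81.3] 49.9
```

```bash
cat > p4.py <<'E'
from path import *
for y in (58,56,54,52,50,48,46,44,42,38,34,28,20,13):
    r=max((min(clr(y,z,p)),z,p) for z in np.arange(44,64,.5) for p in np.arange(.14,.28,.005) if z-131.5*np.sin(p)<45 and (y-128.5*np.cos(p)>-1000) and z+128.5*np.sin(p)>70); print(y,np.round(r,3))
E
python3 p4.py
```

```text
58 [ 3.657 49.     0.17 ]
56 [ 3.911 49.     0.17 ]
54 [ 4.124 49.     0.165]
52 [ 3.607 50.     0.18 ]
50 [ 2.634 52.5    0.205]
48 [ 2.653 53.     0.21 ]
46 [ 2.625 53.5    0.215]
44 [ 2.698 53.5    0.215]
42 [ 3.04  54.     0.215]
38 [ 3.174 55.     0.22 ]
34 [ 3.568 55.     0.22 ]
28 [ 4.34 56.    0.22]
20 [ 6.544 58.5    0.22 ]
13 [ 7.311 60.     0.23 ]
```

Run:
```python
from h import *
for y,z,p in [(-2.4,33,0),(57,35,0)]: print(*row([-.0118,y/1000,z/1000],Rt(-p,0)))
```

```text
[ 0.0003 -0.0011 -0.0261] [ 0.   -0.   -0.98]
[ 0.0003 -0.0011 -0.0261] [-0.15 -5.94 -1.18]
```

>>> servo_tool:
  increments:
    - [[0,0,0],[0,0,-0.3],1]
    - [[0,0,0],[0,0,-0.6],1]
    - [[0,0,0],[0,0,-1.0],1]
    - [[0,0,-0.01],[0,-0.6,-1.0],1]
    - [[0,0,-0.02],[0,-1.5,-1.05],1]
    - [[0,0,-0.026],[-0.05,-2.5,-1.1],1]
    - [[0,0,-0.026],[-0.1,-3.5,-1.1],1]
    - [[0,0,-0.026],[-0.1,-4.5,-1.2],1]
    - [[0,0,-0.026],[-0.15,-5.3,-1.2],1]
    - [[0,0,-0.026],[-0.15,-5.8,-1.2],1]
    - [[0,0,-0.026],[-0.15,-5.9,-1.2],1]
    - [[0,0,-0.026],[-0.15,-5.9,-1.2],1]

```text
t: 9.75
ee_pos: [0.4382, -0.0038, 0.035]
ee_rot: [3.141, -0.0, 0.214]
wrist_force: [-0.1, 0.4, -3.2]
gripper_width: 0.0218
```

Run:
```python
from h import *
where()
crop("scene",195,130,165,150,4,"s6")
crop("top",205,140,190,140,4,"t6")
for q in [(56,49,.17),(51,52,.203),(46,53.5,.215),(38,55,.22),(28,56.5,.22),(13,60,.23),(-13,67,.25),(-28,73,.3),(-45,80,.33),(-62,86,.33)]: 
    print(*row([-.0118,q[0]/1000,q[1]/1000],Rt(-q[2],0)))
```

```text
t 9.75 case [-12.2  56.9  35. ] tilt/yaw [-0. -0.  0.] F [-0.1  0.4 -3.2] T [-0.09 -0.07 -0.03] w 0.0218 q [-0.21  0.16  2.02 -0.    0.96 -0.42]
[-0.1697 -0.0002 -0.0002] [ 0.03  0.05 -1.4 ]
[-2.027e-01 -2.000e-04 -2.000e-04] [ 0.03  0.55 -1.7 ]
[-2.147e-01 -2.000e-04 -2.000e-04] [ 0.03  1.05 -1.85]
[-2.197e-01 -2.000e-04 -2.000e-04] [ 0.03  1.85 -2.  ]
[-2.197e-01 -2.000e-04 -2.000e-04] [ 0.03  2.85 -2.15]
[-2.297e-01 -2.000e-04 -2.000e-04] [ 0.03  4.35 -2.5 ]
[-2.497e-01 -2.000e-04 -2.000e-04] [ 0.03  6.95 -3.2 ]
[-2.997e-01 -2.000e-04 -2.000e-04] [ 0.03  8.45 -3.79]
[-3.297e-01 -2.000e-04 -2.000e-04] [ 0.03 10.15 -4.49]
[-3.297e-01 -2.000e-04 -2.000e-04] [ 0.03 11.85 -5.09]
```

View pics/s6.png

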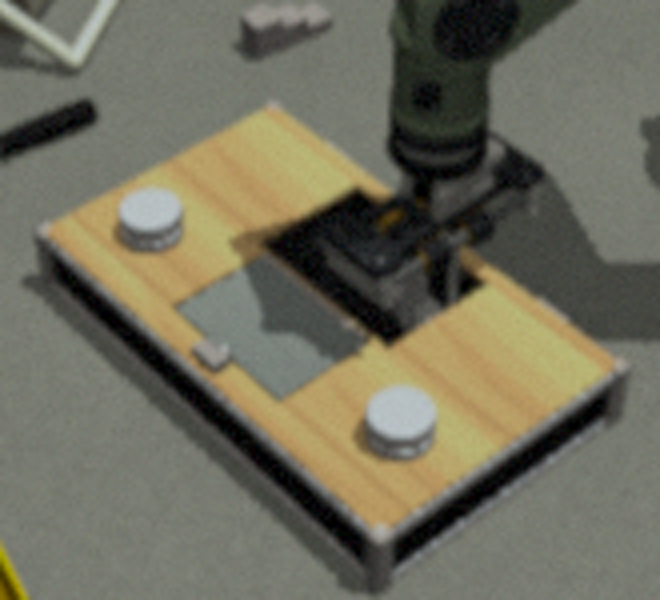

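View pics/t6.png

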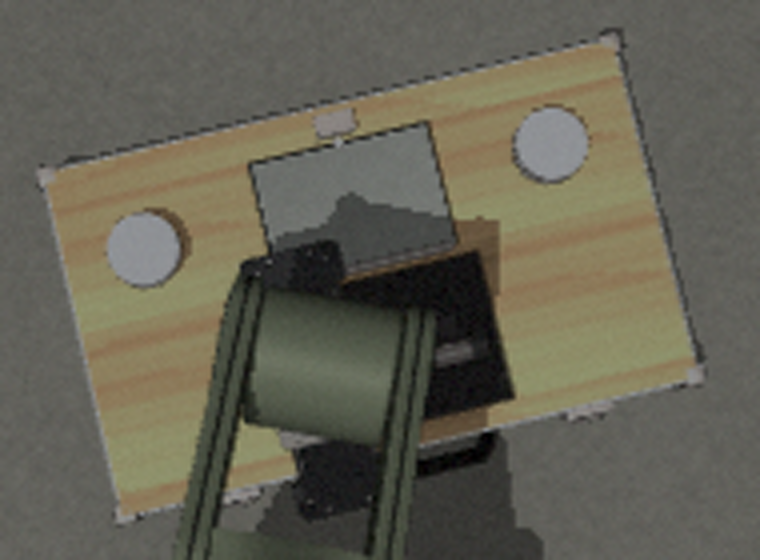

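The rod's free end is visible in the opening at about (475,350) in the top crop, inside the edge at about (500,347). I'll check that position before tilting.

Run:
```python
from h import *
crop("top",300,205,45,45,14,"t6b",cv2.resize(cv2.imread("pics/t6.png")[:,:,::-1],(190,140),interpolation=cv2.INTER_AREA)[205-140:,300-205:][:45,:45] if 0 else camera("top"))
print(w2c(plane("top",uc([(475,343),(476,356)],205,140),.046))*1000)
```

```text
[[ -9.52376026 -63.55292609  46.        ]
 [-18.80908947 -61.98208523  46.        ]]
```

View pics/t6b.png

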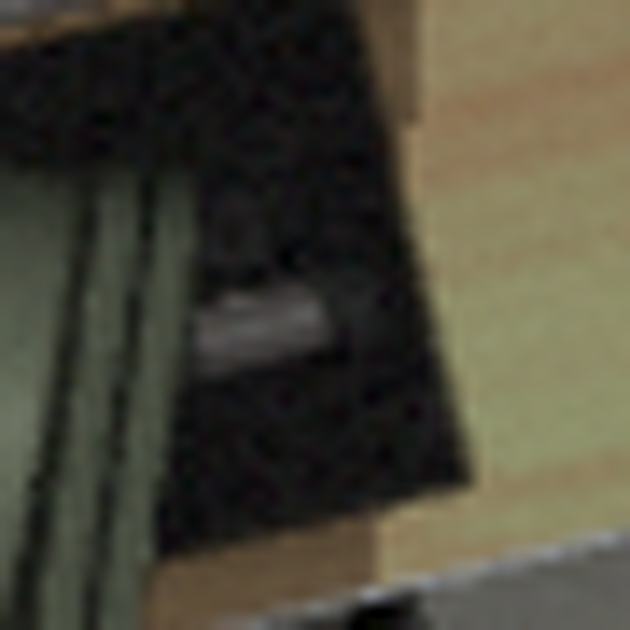

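The bright round bar ends at y≈-61 with the dark 12 mm cap beyond it. That puts the end at about -72 as planned, so I'll tilt and draw.

>>> servo_tool:
  increments:
    - [[-0.04,0,0],[0,0,-0.4],1]
    - [[-0.08,0,0],[0,0,-0.75],1]
    - [[-0.12,0,0],[0,0,-1.05],1]
    - [[-0.15,0,0],[0,0,-1.25],1]
    - [[-0.17,0,0],[0,0.05,-1.4],1]
    - [[-0.187,0,0],[0,0.3,-1.55],1]
    - [[-0.187,0,0],[0,0.3,-1.55],1]

```text
t: 10.6
ee_pos: [0.4389, -0.0069, 0.0505]
ee_rot: [2.954, -0.0, 0.214]
wrist_force: [0.1, 0.5, -4.0]
gripper_width: 0.0219
```

Run:
```python
from h import *
where()
crop("scene",195,130,165,150,4,"s7")
crop("top",205,140,190,140,4,"t7")
for q in [(51,52,.203),(46,53.5,.215),(38,55,.22),(28,56.5,.22),(13,60,.23),(-13,67,.25),(-28,73,.3),(-45,80,.33),(-62,86,.33)]: 
    print(*row([-.0118,q[0]/1000,q[1]/1000],Rt(-q[2],0)))
```

```text
t 10.6 case [-12.2  53.7  50.5] tilt/yaw [-0.187 -0.     0.   ] F [ 0.1  0.5 -4. ] T [ 0.2  -0.01 -0.02] w 0.0219 q [-0.08  0.13  2.03 -0.22  0.94 -0.16]
[-0.0163  0.0001 -0.0003] [ 0.05  0.29 -0.11]
[-0.0283  0.0001 -0.0003] [ 0.05  0.81 -0.16]
[-0.0333  0.0001 -0.0003] [ 0.05  1.62 -0.16]
[-0.0333  0.0001 -0.0003] [ 0.05  2.63 -0.12]
[-0.0433  0.0001 -0.0003] [ 0.05  4.17 -0.19]
[-0.0633  0.0001 -0.0003] [ 0.05  6.85 -0.39]
[-1.133e-01  1.000e-04 -3.000e-04] [ 0.05  8.44 -0.7 ]
[-1.433e-01  1.000e-04 -3.000e-04] [ 0.05 10.24 -1.08]
[-1.433e-01  1.000e-04 -3.000e-04] [ 0.05 12.02 -1.35]
```

View pics/s7.png

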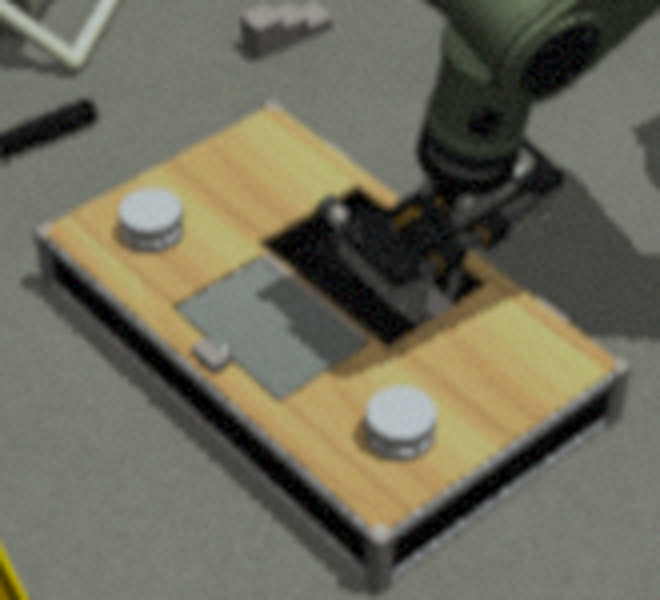

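View pics/t7.png

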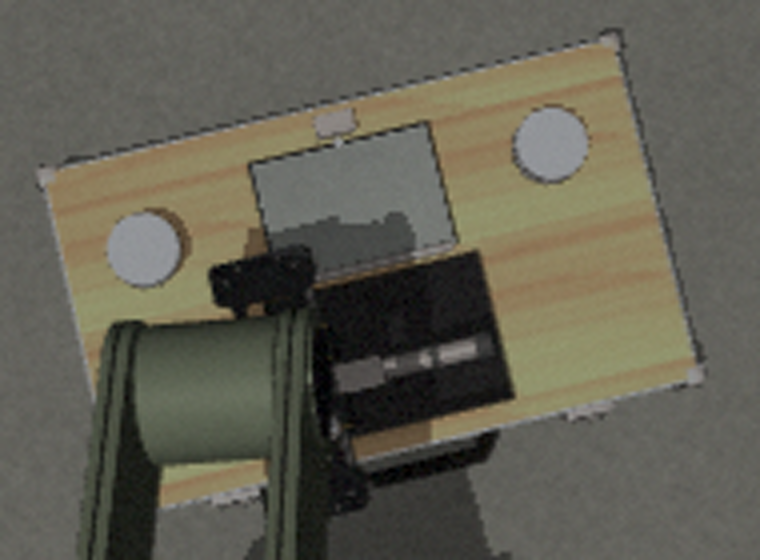

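Run:
```python
from h import *
p,g=tri(uc((490,347),205,140),uc((332,211),195,130)); print(w2c(p)*1000,g)
ph=.187;c=np.array([53.7,50.5]);
for L in(-130,130):print(c+(L+1.5)*np.array([np.cos(ph),-np.sin(ph)]))
```

```text
[-16.42552278 -70.43989514  63.08469635] 0.003008753205304333
[-72.55978136  74.38969673]
[182.90748054  26.05256716]
```

Run:
```python
from h import *
im=camera("scene")
crop("scene",255,165,75,55,10,"s8",im)
print(uc(0,0,0))
ph=.187;u=np.array([np.cos(ph),-np.sin(ph)]);n=np.array([np.sin(ph),np.cos(ph)])
P=[]
for L in(-128.5,-116.5,-48.5):
    for s in(-11,0,11):
        q=np.array([53.7,50.5])+L*u+s*n; P.append(c2w(np.r_[-.0122,q/1000]))
uv=proj("scene",P); print(np.round((uv-[255,165]+.5)*10-.5).reshape(3,3,2).tolist())
uv=proj("top",P); print(np.round((uv-[205,140]+.5)*4-.5).reshape(3,3,2).tolist())
```

```text
[-0.375 -0.375]
[[[209.0, 176.0], [213.0, 155.0], [216.0, 134.0]], [[232.0, 199.0], [236.0, 178.0], [240.0, 157.0]], [[365.0, 330.0], [370.0, 310.0], [375.0, 289.0]]]
[[[493.0, 342.0], [492.0, 341.0], [491.0, 341.0]], [[477.0, 346.0], [475.0, 346.0], [474.0, 345.0]], [[385.0, 368.0], [383.0, 368.0], [381.0, 368.0]]]
```

View pics/s8.png

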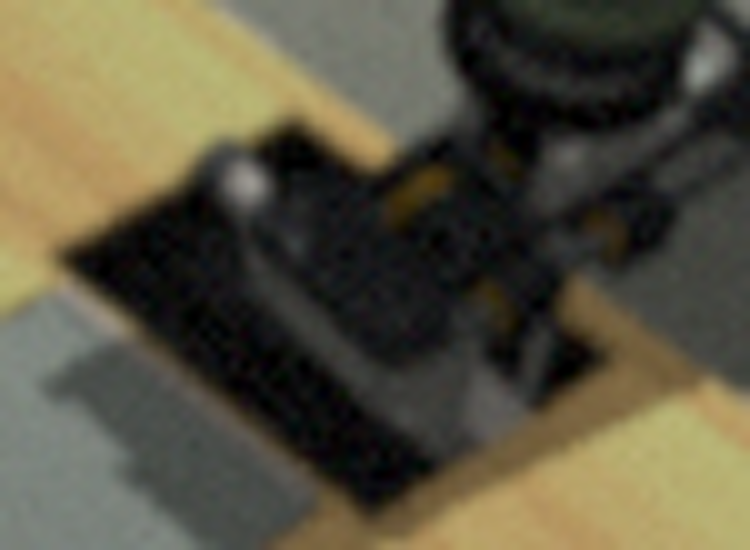

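The tilted rod matches the prediction: its cap is at about (225,170) in the crop, just above the deck edge. Now drawing it out along its slant.

>>> servo_tool:
  increments:
    - [[-0.016,0,0],[0,0.3,-0.1],1]
    - [[-0.024,0,0],[0,0.55,-0.13],1]
    - [[-0.03,0,0],[0,0.8,-0.16],1]
    - [[-0.032,0,0],[0,1.2,-0.16],1]
    - [[-0.033,0,0],[0,1.6,-0.16],1]
    - [[-0.033,0,0],[0,1.6,-0.16],1]

```text
t: 11.35
ee_pos: [0.4424, -0.0224, 0.0552]
ee_rot: [2.921, -0.001, 0.213]
wrist_force: [-1.0, -0.1, -2.8]
gripper_width: 0.0218
```

Run:
```python
from h import *
where()
for q in [(28,56.5,.22),(13,60,.23),(-13,67,.25),(-28,73,.3),(-45,80,.33),(-62,86,.33)]: 
    print(*row([-.0118,q[0]/1000,q[1]/1000],Rt(-q[2],0)))
```

```text
t 11.35 case [-12.   37.8  55.2] tilt/yaw [-0.22  -0.001 -0.001] F [-1.  -0.1 -2.8] T [ 0.24 -0.04 -0.09] w 0.0218 q [-0.09  0.12  2.03 -0.26  0.94 -0.15]
[ 0.0003 -0.0004 -0.0007] [0.02 0.98 0.09]
[-0.0097 -0.0004 -0.0007] [0.02 2.52 0.08]
[-0.0297 -0.0004 -0.0007] [ 0.03  5.21 -0.04]
[-0.0797 -0.0004 -0.0007] [ 0.03  6.81 -0.3 ]
[-0.1097 -0.0004 -0.0007] [ 0.03  8.62 -0.61]
[-0.1097 -0.0004 -0.0007] [ 0.03 10.41 -0.82]
```

No contact. On with the draw.

>>> servo_tool:
  increments:
    - [[0,0,0],[0,0.5,0.05],1]
    - [[0,0,0],[0,1.0,0.08],1]
    - [[-0.005,0,0],[0,1.7,0.08],1]
    - [[-0.01,0,0],[0,2.5,0.07],1]
    - [[-0.017,0,0],[0,3.5,0.03],1]
    - [[-0.025,0,0],[0,4.5,0],1]
    - [[-0.03,0,0],[0,5.2,-0.04],1]
    - [[-0.055,0,0],[0,6,-0.16],1]
    - [[-0.08,0,0],[0,6.8,-0.3],1]
    - [[-0.095,0,0],[0,7.7,-0.45],1]
    - [[-0.11,0,0],[0,8.6,-0.6],1]
    - [[-0.11,0,0],[0,9.5,-0.7],1]
    - [[-0.11,0,0],[0,10.4,-0.8],1]
    - [[-0.11,0,0],[0,10.4,-0.8],1]

```text
t: 12.75
ee_pos: [0.4642, -0.1207, 0.0864]
ee_rot: [2.811, -0.002, 0.213]
wrist_force: [0.4, -0.3, -4.0]
gripper_width: 0.0215
```

Run:
```python
from h import *
where()
crop("scene",195,130,165,150,4,"s9")
crop("top",205,140,190,140,4,"t9")
for q in [(-66,125,.33),(-30,160,.12),(-1,172,0)]: 
    print(*row([-.005,q[0]/1000,q[1]/1000],Rt(-q[2],0)))
```

```text
t 12.75 case [-11.6 -62.9  86.4] tilt/yaw [-0.331 -0.001 -0.002] F [ 0.4 -0.3 -4. ] T [ 0.34  0.01 -0.01] w 0.0215 q [-0.23  0.11  1.99 -0.37  0.93 -0.23]
[-0.0002  0.0001 -0.0012] [ 0.73  1.67 -3.59]
[ 0.2098 -0.     -0.0012] [ 0.73 -0.6  -8.07]
[ 3.298e-01 -1.000e-04 -1.200e-03] [  0.73  -2.95 -10.14]
```

View pics/s9.png

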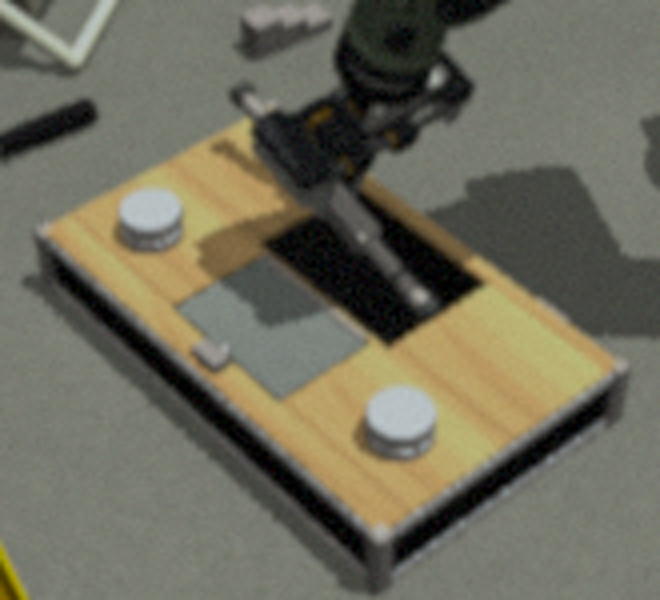

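View pics/t9.png

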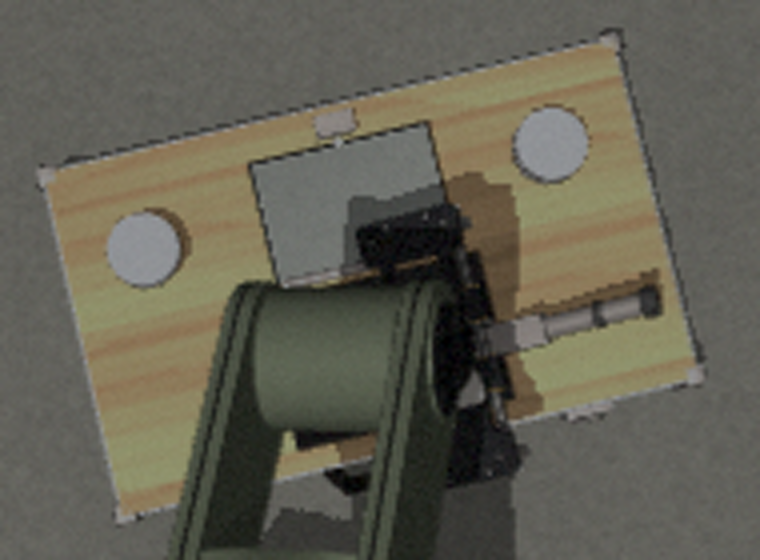

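The lower end is now clear inside the opening. I'll lift it, then level and centre it.

>>> servo_tool:
  increments:
    - [[0,0,0],[0,0.4,-0.9],1]
    - [[0,0,0],[0,0.9,-1.9],1]
    - [[0,0,0],[0.2,1.3,-2.8],1]
    - [[0,0,0],[0.4,1.6,-3.6],1]
    - [[0,0,0],[0.7,1.7,-4.5],1]
    - [[0.05,0,0],[0.7,1.2,-5.5],1]
    - [[0.11,0,0],[0.7,0.5,-6.7],1]
    - [[0.16,0,0],[0.7,0,-7.5],1]
    - [[0.21,0,0],[0.7,-0.6,-8.1],1]
    - [[0.25,0,0],[0.7,-1.3,-8.8],1]
    - [[0.29,0,0],[0.7,-2.1,-9.5],1]
    - [[0.32,0,0],[0.7,-2.7,-10],1]
    - [[0.33,0,0],[0.7,-2.9,-10.1],1]
    - [[0.33,0,0],[0.7,-2.9,-10.1],1]
    - [[0.33,0,0],[0.7,-2.9,-10.1],1]

```text
t: 14.35
ee_pos: [0.4571, -0.0591, 0.1714]
ee_rot: [3.141, 0.0, 0.214]
wrist_force: [-1.2, 0.1, -2.7]
gripper_width: 0.0215
```

Run:
```python
from h import *
where()
crop("scene",195,80,165,200,3,"s10")
crop("top",205,140,190,140,4,"t10")
```

```text
t 14.35 case [ -5.5  -1.2 171.4] tilt/yaw [-0.  0.  0.] F [-1.2  0.1 -2.7] T [-0.05 -0.1   0.02] w 0.0215 q [-0.32  0.    1.86 -0.    1.28 -0.53]
```

View pics/s10.png

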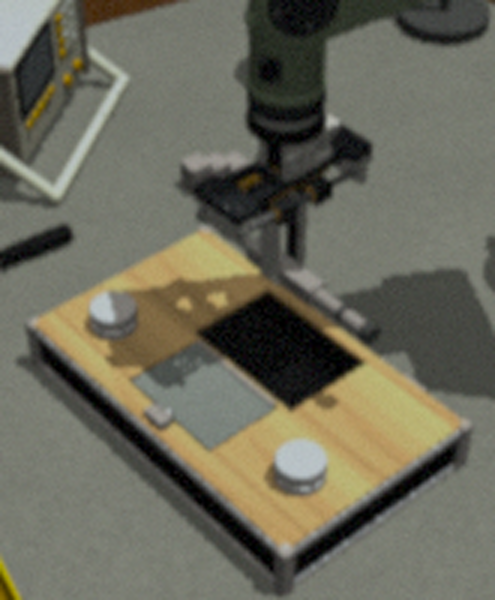

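View pics/t10.png

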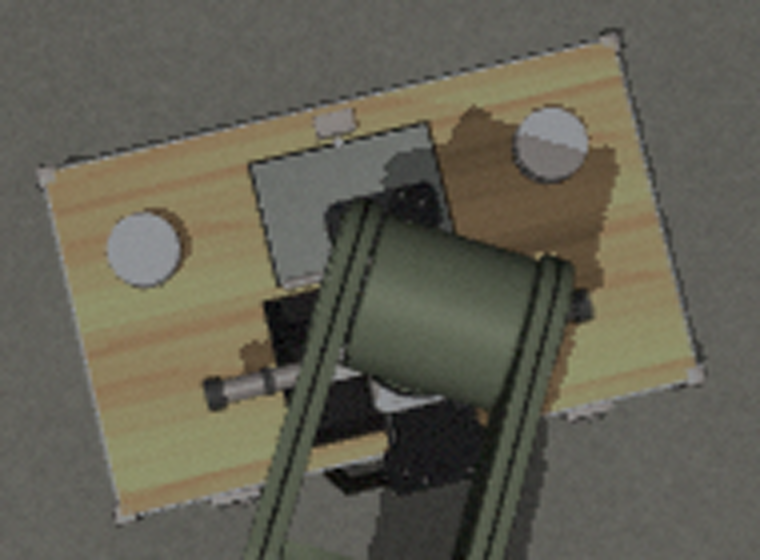

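The rod is out, and both views show the flap still flat and the pucks in place. I'll check level by triangulating end a against the prediction.

Run:
```python
from h import *
s=readout.read_state();c=w2c(s['ee_pos'])
P=[c2w(c+np.r_[0,y/1000,0]) for y in(131.5,119.5,51.5,-128.5)]
print(np.round((proj("scene",P)-[195,80]+.5)*3-.5).tolist(),np.round((proj("top",P)-[205,140]+.5)*4-.5).tolist())
p,g=tri(uc((205,394),205,140),uc((377,332),195,80,3));print(w2c(p)*1000,g)
im=camera("scene");crop("scene",280,160,60,45,12,"s11",im)
print(np.round((proj("scene",P)-[280,160]+.5)*12-.5).tolist()); where()
```

```text
[[373.0, 335.0], [365.0, 329.0], [317.0, 294.0], [204.0, 210.0]] [[204.0, 396.0], [222.0, 391.0], [323.0, 367.0], [588.0, 303.0]]
[ -6.16016989 131.1877141  175.74621407] 0.004547590568085468
[[475.0, 381.0], [440.0, 356.0], [251.0, 217.0], [-203.0, -117.0]]
t 14.5 case [ -5.4  -1.1 171.4] tilt/yaw [-0.     0.001  0.   ] F [ 0.3 -0.1 -3.5] T [-0.05 -0.1   0.02] w 0.0217 q [-0.32  0.    1.86 -0.    1.28 -0.53]
```

View pics/s11.png

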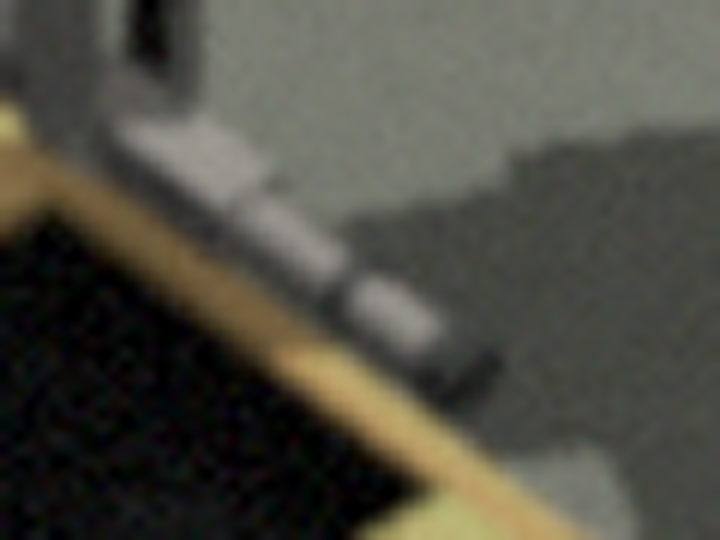

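Run:
```python
from h import *
s=camera("scene");t=camera("top")
for n,a in(("scene",s),("top",t)):
    d=np.abs(a.astype(int)-cv2.imread(f"pics/{n}0.png")[:,:,::-1]).max(2); cv2.imwrite(f"pics/d_{n}.png",np.where(d[...,None]>45,255,a[:,:,::-1]//2).astype(np.uint8))
where()
```

```text
t 14.6 case [ -5.4  -1.2 171.5] tilt/yaw [-0.  0.  0.] F [ 0.7 -0.5 -2.5] T [-0.02 -0.13 -0.01] w 0.0216 q [-0.32  0.    1.86 -0.    1.28 -0.53]
```

View pics/d_scene.png

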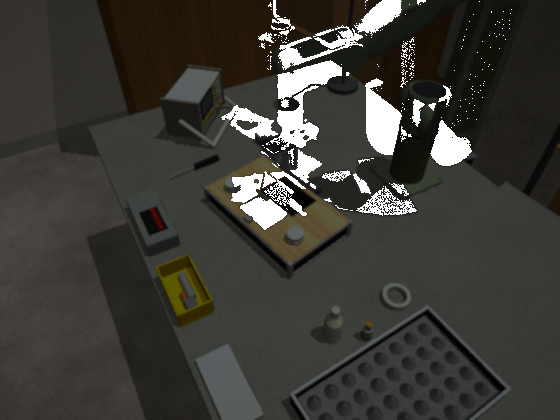

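Apart from the arm, shadows, flap and rod, nothing has changed. Handing in.

Run:
```python
from bench import order
print(order.finish_job())
```

```text
the job is handed in; nothing more can be done
None
```

The flap is shut in its catch, and the rod is out and held still and level over the opening. I handed the job in at about 14.6 s.

- **Flap:** I swung it over with the closed fingers and pressed near its free edge with about 12 N. The fingertips stopped hard at deck height, and both cameras show it flat before and after the rod came out. The click itself was not seen; I inferred it from the height and the stiffness.
- **Rod:** I gripped the square bar, lifted it 1 cm and slid it 59 mm to the left. I then tilted it up to about 19° and drew it out slantwise, with wrist forces of 4 N or less at each check.
- **Final hold:** The middle of the rod is within about 6 mm of the opening's centre, and its underside is about 94 mm above the deck. The tool tilt reads 0, the grip width 21.6 mm and the load about 3 N.
- **Small disagreement:** Camera triangulation put one end of the rod about 4 mm higher than the arm's own reading. The two rays missed each other by 4.5 mm, so this is within the measuring error. The far end was hidden in the scene camera, so I could not check it there.
- **Bystanders:** Comparing first and last scene pictures shows changes only from the arm, shadows, flap and rod. The step block and the right-hand puck lay partly in changed shadow, so for those I judged by eye.

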